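# Check a laptop's screen hinge for play

## Task

This laptop is in for a loose screen hinge. First clear everything that lies on its keyboard into the large open compartment of the grey tool tray; then rock the standing screen to and fro on its hinge through all its slack twice (towards the keyboard, back, towards the keyboard, back) to feel the play, without swinging the stiff hinge itself round to another angle; finally fold the screen fully shut. Do not disturb the multimeter, the bottle or the solder spool.

Things in the scene. Friction and masses are not known exactly. Their poses are not given: they have to be found in the camera images.
- laptop: The laptop, fixed to the bench. Base 320 x 222 x 21.5 mm (its own x, y, z), grey with black keys on top (the keys' tops are level with the deck at 21.5 mm). Origin at the centre of its underside; z up; its keyboard front is at own -y and the screen hinge at own +y. The hinge pin runs along its own x through the point (0, 104, 26) mm. The robot sees it sideways: the screen stands on the side farther to the left.
- hinge (a joint): Angle in rad of the two steel brackets on the hinge pin: 0 = folded shut (stop), grows as the screen opens, 1.57 = brackets upright, 2.36 = far stop. Starts between 1.7 and 1.95, leaning away from the keyboard. A stiff friction hinge (about 0.8 N m, that is about 4 N at the screen's top edge): it stays where it is left.
- screen (a joint): Slack of the screen on the brackets in rad, about the same pin: it swings almost freely from 0 (tipped towards the keyboard, the closing way) to 0.10 (tipped away from it), some 21 mm of travel at the top edge. The screen's full opening angle is hinge + screen, 0 when fully shut. The leaning screen rests at about 0.10 by its weight.
- screen_edge (a point): Middle of the screen's free top edge, at mid-thickness, 214 mm from the hinge pin, about 0.22 m above the bench when open. Flat panel 296 mm wide, 206 high, 9 thick, 350 g, black glass to the keyboard, grey back; its mid-plane passes 1.5 mm behind the pin. Own x along the edge (as the laptop's x), own -y from the pin out over this edge, own z out of the grey back (straight up when shut).
- bracket_end (a point): Free end of one of the two steel hinge brackets that carry the screen at its left and right edges, 62 mm from the hinge pin; moves with the hinge alone, not with the slack.
- bay (a point): Centre of the floor of the tray's large open compartment, 5 mm above the bench. The tray (260 x 260 mm, walls 36 mm high over the bench and 4 mm thick, moulded grey plastic, fixed) has this compartment, inside 252 mm along own x and 190 mm along own y, and beyond it at own -y three small bins holding odds and ends. z up.
- driver_mid (a point): Screwdriver, 170 mm long, red handle 26 mm thick and 85 mm long, thin steel shaft, 80 g. This point is in the handle, at its thickest part, 34 mm from the tool's middle, 13 mm above what it lies on; own x points to the tip. It lies flat with its long axis (its own x) across the keyboard from front to back, more or less; z up. One of the things that may lie on the keyboard; absent in some starts.
- battery_mid (a point): Black battery bar with a plain grey label, 160 x 34 x 20 mm (own x, y, z), 220 g. This point is its centre. It lies flat with its long axis (its own x) across the keyboard from front to back, more or less; z up. One of the things that may lie on the keyboard; absent in some starts.
- heatsink_mid (a point): Finned aluminium heat sink, 110 x 34 x 26 mm, 140 g. This point is its centre. It lies flat with its long axis (its own x) across the keyboard from front to back, more or less; z up. One of the things that may lie on the keyboard; absent in some starts.
- brush_mid (a point): Wooden cleaning brush, 50 g, 150 mm long, 16 mm high; handle 18 mm wide, broader head (26 mm, with bristles to one side, +y) at its +x end. This point is in the middle of its weight on the handle, 10 mm from its middle towards the handle, 8 mm above what it lies on. It lies flat with its long axis (its own x) across the keyboard from front to back, more or less; z up. One of the things that may lie on the keyboard; absent in some starts.
- multimeter: Bystander: multimeter lying on the bench to the right of the tray, 180 x 86 x 47 mm. Origin at the centre of its underside.
- alcohol: Bystander: white bottle, 60 mm across, 150 mm high, to the left of the laptop. Origin at the centre of its underside.
- spool: Bystander: solder spool, 60 mm across, 48 mm high, beyond the laptop and the tray. Origin at the centre of its underside.
Mind the look-alikes: they are no part of the job. What is shaped like the part that bears battery_mid but blue is not meant.

How it is judged:
By the outcome, as a careful person would: the job done as asked, in the order asked, and still so for the second after the job is handed in, with the robot touching nothing.
Of driver, battery, heatsink, brush only 3 to 4 are there at a start; the rules pass over those that are not, and their reading is None.
At some moment in a run one of driver, battery, heatsink, brush may be knocked a few centimetres aside while the robot is not near it.
Once in a run the grip may slacken for a moment while it holds something.
It also fails if it takes over 208 s, if anything falls off the work surface, if the arm or the gripper's body presses on something with over 40 N, if the wrist force passes 120 N, or if a joint passes its speed limit or range.

## Robot

A 6-joint arm with a two-finger parallel gripper is mounted at the origin on the work surface. World frame = base frame: x ahead of the robot, y to its left, z up, the work surface at z = 0. Lengths are in m, angles in rad, forces in N, time in s.
With the tool pointing down it reaches from about 0.275 to 1 m from the base axis. Payload 8.4 kg.
Tool frame: the origin (TCP) lies between the finger pads; the fingertips stand robot.nose_length ahead of it and the grasp point (between the pads) lies 6 mm ahead of it (robot.nose_length is the distance from the TCP to the fingertips, in m); z points along the fingers, y is the line along which they close (so a half turn about z gives the same grasp; the last joint's range is limited). The gripper opens to 85 mm and grips with 20 to 120 N. Pads are 22 mm wide; open, the fingers measure 114 mm over their backs; the gripper's body (76 mm by 85 mm) begins 54 mm behind the grasp point. The pads swing forward as they close: fully open they stand 13 mm farther back than shut.
Start: joints at [-1.294, 0.353, 1.633, -0, 1.155, -0.002], TCP at [0.172, -0.601, 0.217] pointing down, gripper open.
Joint ranges: [-2.63, 2.63], [-0.92, 2.1], [0.06, 2.66], [-1.3, 4.44], [0, 2.69], [-3.02, 3.02]. Speed limits (rad/s): [2.22, 2.22, 2.79, 3.14, 3.14, 3.14].

## Interface

Orientations are given as a rotation vector (axis times angle).
In Python, from cell import robot gives the robot as it stands.
- The arm moves only by the shell command python3 -m creep 'ROWS' [FORCE]. ROWS is JSON, a list of rows, each a list of 3 entries, a list of its own where there are three numbers: the finger opening in mm, from 0 to 85.4, then the shift along the tool's x, y, z in mm, then the turn about the tool's z in degrees. A call has 1 to 12 rows; each row is the pose to reach, as a shift and turn from the pose commanded when the call began, along the tool's axes at that moment; what a row does not reach only later rows make up. A row lasts 1/10 s, in which the tool goes at most 50 mm and 8.59 degrees, less where a joint would pass 70% of its speed; a pose out of reach is approached as far as the arm can. A call with a gripper value outside its range is refused whole. The fingers move at their own pace and stop on an object; FORCE is the grip in N (left out, the last holds). Time passes only in rows, so rows that repeat a pose let the fingers close. It gives the time, the measured TCP pose, the force, the opening and the grip force at its end, in the units of the state.
- robot.state(): the state, without advancing time (a new reading comes with each control period).
- robot.grab_frame(name): name is "scene" or "top" or "wrist"; returns a dict with "img" (384x512x3 uint8, red, green, blue), "vfov" (degrees; the focal length in pixels is half the picture's height over the tangent of half this angle, whatever the lens; pixels are square), "cx", "cy" (the principal point, pixels), "dist_coeffs" ([k1, k2, p1, p2, k3] as OpenCV has them; the pictures are not rectified), "T" (4x4, takes a point from camera to world coordinates); the wrist camera has in their place "tool_from_camera" (4x4, takes a point from camera to tool coordinates, whose origin is the TCP and whose axes are the flange's). Camera axes: x right, y down, z forward; pixel columns grow to the right and rows downward; lengths in m; the calibration is good to about 2 mm. A picture is of the moment at which its call begins: read the wrist's pose just before it. There is no depth.
- robot.sign_off(): hands the job in; it is judged then, once.
The state is a dict: "time_s": time; "q": joint angles; "qvel": joint speeds; "tau": joint torques, N m; "tcp_pos": TCP position; "ee_rot": TCP orientation; "contact_force": force on the tool from outside, world axes, zero at the start; "torque": the same for the moment, N m; "grip_width": opening from 0.0 (shut) to 1.0 (fully open); "grip_force": force on a finger pad.
Only numpy, scipy, OpenCV 4.12 (cv2) and the standard library are available. Lean on these libraries where they do the work, as an engineer would, in place of code of your own. Each camera call takes 0.05 s, during which the arm holds its last target. There are 200 camera calls.

## Working session

There is one attempt and no reset: what is moved stays moved. The work goes in short steps, Python scripts to look and compute and a shell command to move; the robot and the scene stay as the last step left them, time stands still between calls to the robot, and variables do not carry over. Pictures are saved under pics/ and viewed, at most 14 in all, crops included, and the job is handed in when it is done.

```bash
ls; mkdir -p pics
python3 - <<'E'
from cell import robot
import cv2,numpy as np
print(robot.nose_length, robot.state())
for n in ["scene","top","wrist"]:
    f=robot.grab_frame(n); cv2.imwrite(f"pics/{n}0.png",cv2.cvtColor(f["img"],cv2.COLOR_RGB2BGR))
    print(n,f["vfov"],f["cx"],f["cy"],f["dist_coeffs"],np.round(f.get("T",f.get("tool_from_camera")),3).tolist())
E
```

```text
pics
0.025 {'time_s': 0.0, 'q': array([-1.29438682e+00,  3.53635803e-01,  1.63414339e+00,  2.01186874e-05,
        1.15520273e+00, -2.42901794e-03]), 'qvel': array([ 9.65141481e-04,  8.11622924e-04,  8.69560317e-04,  9.16624188e-05,
       -7.47046565e-04, -2.11936550e-04]), 'tau': array([ 5.16471318e-04, -6.05256057e+01, -3.42071307e+01, -1.66258228e-04,
        9.38387762e-03, -4.29976907e-07]), 'tcp_pos': array([ 0.17187633, -0.60037983,  0.21586545]), 'ee_rot': array([-3.10974574e+00, -4.36376699e-01,  2.69263752e-04]), 'contact_force': array([ 0.63666947,  0.02591514, -0.12107292]), 'torque': array([-0.014515  ,  0.02983288,  0.03070653]), 'grip_force': 0.0, 'grip_width': 0.9977489822030804}
scene 47.46425732325629 260.7261710321464 185.43139166112317 [-0.08029667  0.          0.          0.          0.        ] [[0.134, 0.851, -0.508, 1.344], [0.991, -0.116, 0.067, -0.123], [-0.002, -0.513, -0.858, 1.512], [0.0, 0.0, 0.0, 1.0]]
top 44.91846112234419 259.7645325830754 197.90753792669133 [0.02234474 0.         0.         0.         0.        ] [[0.006, -0.994, 0.11, 0.328], [-1.0, -0.007, -0.007, -0.028], [0.008, -0.11, -0.994, 1.55], [0.0, 0.0, 0.0, 1.0]]
wrist 71.34133412436582 255.3354815870964 195.98772910412143 [-0.05463735  0.          0.          0.          0.        ] [[-0.001, -0.956, -0.292, 0.075], [1.0, -0.0, -0.001, -0.0], [0.001, -0.292, 0.956, -0.158], [0.0, 0.0, 0.0, 1.0]]
```

View pics/top0.png

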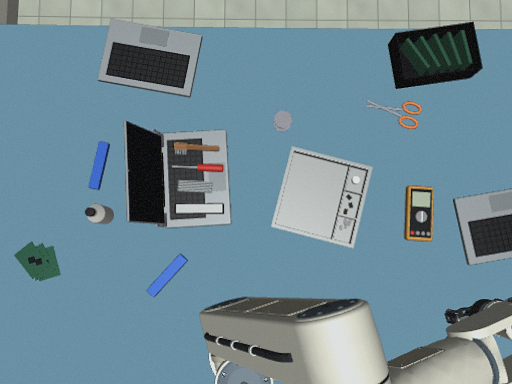

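View pics/scene0.png

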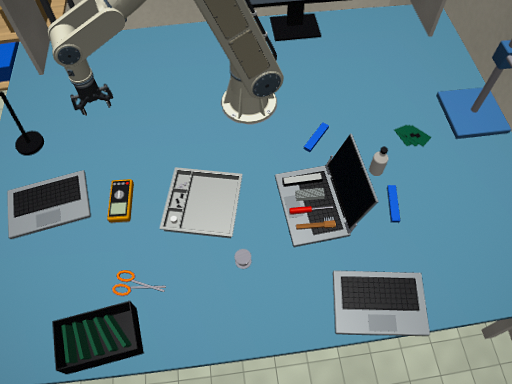

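Top view: the brush is at about (195,147), the driver at (200,168), the heat sink at (196,186) and the battery at (200,209). Look-alikes are the blue bars at (99,165) and (167,275), and the other laptops at (150,57) and (490,225). I choose the bar with the light label on the keyboard and check it in a close crop.

```bash
cat > h.py <<'E'
from cell import robot
import cv2,numpy as np
from scipy.spatial.transform import Rotation as R
def cam(n):
    s=robot.state(); f=robot.grab_frame(n)
    if n=="wrist":
        T=np.eye(4);T[:3,:3]=R.from_rotvec(s["ee_rot"]).as_matrix();T[:3,3]=s["tcp_pos"];f["T"]=T@f["tool_from_camera"]
    F=192/np.tan(np.radians(f["vfov"]/2)); f["K"]=np.array([[F,0,f["cx"]],[0,F,f["cy"]],[0,0,1]]); f["D"]=np.array(f["dist_coeffs"])
    return f
def ray(f,px):
    p=cv2.undistortPoints(np.array(px,float).reshape(-1,1,2),f["K"],f["D"]).reshape(-1,2)
    d=np.c_[p,np.ones(len(p))]@f["T"][:3,:3].T
    return f["T"][:3,3],d
def at(f,px,z):
    o,d=ray(f,px); return o+d*((z-o[2])/d[:,2])[:,None]
def proj(f,P):
    W=np.linalg.inv(f["T"]); return cv2.projectPoints(np.array(P,float).reshape(-1,1,3),cv2.Rodrigues(W[:3,:3])[0],W[:3,3],f["K"],f["D"])[0].reshape(-1,2)
def crop(f,box,s,name):
    x0,y0,x1,y1=box; c=cv2.cvtColor(f["img"],cv2.COLOR_RGB2BGR)[y0:y1,x0:x1]
    cv2.imwrite(f"pics/{name}.png",cv2.resize(c,None,fx=s,fy=s,interpolation=cv2.INTER_CUBIC))
def tool(P,yaw=None):
    "shift in tool axes (mm) from the present pose to TCP target P"
    s=robot.state();M=R.from_rotvec(s["ee_rot"]).as_matrix()
    print("tcp",np.round(s["tcp_pos"],4),"toolx",np.round(M[:,0],3),"tooly",np.round(M[:,1],3),"toolz",np.round(M[:,2],3),"t",s["time_s"])
    return np.round(M.T@(np.array(P)-s["tcp_pos"])*1000,1)
E
python3 - <<'E'
from h import *
f=cam("top"); crop(f,(110,110,240,240),4.5,"topcrop")
for nm,p in dict(lapFL=(230,223),lapFR=(226,130)).items(): print(nm,at(f,[p],.0215).round(3))
print("tray",at(f,[(293,148),(372,167),(354,246),(272,228)],.036).round(3).tolist())
print("mid",at(f,[(195,147),(200,168),(196,186),(200,209)],.04).round(3).tolist())
print("far things",at(f,[(283,121),(98,213),(420,213)],.03).round(3).tolist())
print(tool([.4,.1,.3]))
E
```

```text
lapFL [[0.413 0.059 0.022]]
lapFR [[0.726 0.076 0.022]]
tray [[0.663, -0.148, 0.036], [0.6, -0.409, 0.036], [0.34, -0.345, 0.036], [0.397, -0.079, 0.036]]
mid [[0.663, 0.176, 0.04], [0.592, 0.159, 0.04], [0.532, 0.17, 0.04], [0.457, 0.156, 0.04]]
far things [[0.756, -0.115, 0.03], [0.443, 0.489, 0.03], [0.449, -0.565, 0.03]]
tcp [ 0.1719 -0.6006  0.2161] toolx [0.961 0.275 0.   ] tooly [ 0.275 -0.961 -0.001] toolz [-0.     0.001 -1.   ] t 0.2
[ 412.1 -610.8  -83.3]
```

View pics/topcrop.png

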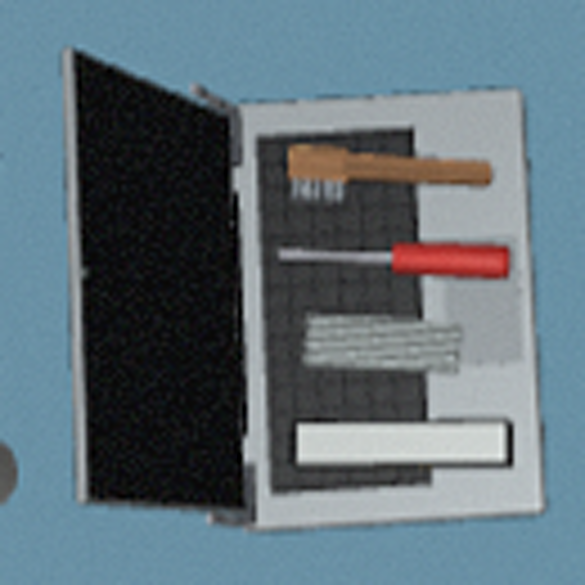

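The crop shows the battery (black, with a light label) at (199,208) full-frame, the heat sink at (195,186), the red driver handle at (210,168) and the brush at (199,147). All four are there, and none of them is blue.

Run:
```python
from h import *
f=cam("top"); u=lambda p:np.array(p)/4.5+109.6
for n,a,b,c,z in [("bat",(297,443),(509,443),(403,443),.0415),("heat",(305,339),(462,348),(383,343.5),.0475),("driver",(278,254),(510,261),(446,260),.036),("brush",(288,162),(492,173),(402,168),.0375)]:
    A,B,C=at(f,[u(a),u(b),u(c)],z); print(n,"len",np.linalg.norm(A-B).round(3),"mid",((A+B)/2).round(3),"axis yaw of A-B",np.degrees(np.arctan2(*(A-B)[[1,0]])).round(1),"grip",C.round(3))
A,B,C,D=at(f,[u((525,90)),u((545,512)),u((240,100)),u((255,527))],.0215);print("laptop corners",A,B,C,D)
T=at(f,[u((66,47)),u((82,502))],.21);print("screen top",T)
C=at(f,[(403,443)],.0415)
print(tool([.457,.155,.20]))
```

```text
bat len 0.153 mid [0.46  0.158 0.042] axis yaw of A-B 90.4 grip [0.46  0.159 0.042]
heat len 0.114 mid [0.532 0.173 0.048] axis yaw of A-B 87.1 grip [0.532 0.174 0.048]
driver len 0.17 mid [0.597 0.168 0.036] axis yaw of A-B 88.7 grip [0.595 0.13  0.036]
brush len 0.15 mid [0.664 0.173 0.038] axis yaw of A-B 87.3 grip [0.663 0.164 0.038]
laptop corners [0.72699188 0.07518019 0.0215    ] [0.41174873 0.05631535 0.0215    ] [0.71751848 0.28727586 0.0215    ] [0.39957895 0.26741575 0.0215    ]
screen top [[0.70379509 0.36277444 0.21      ]
 [0.40608706 0.34163381 0.21      ]]
tcp [ 0.1719 -0.6006  0.2162] toolx [ 0.961  0.275 -0.   ] tooly [ 0.275 -0.961 -0.001] toolz [-0.     0.001 -1.   ] t 0.25
[ 482.  -648.    16.7]
```

```bash
python3 -m creep '[[65,[30,-40,0],-8],[65,[60,-80,0],-16],[65,[90,-120,0],-24],[65,[120,-160,0],-32],[65,[150,-200,0],-40],[65,[180,-240,0],-48],[65,[210,-280,0],-56],[65,[240,-320,0],-64],[65,[270,-360,0],-72],[65,[300,-400,0],-74],[65,[330,-440,0],-74],[65,[360,-480,0],-74]]' 70
python3 - <<'E'
from h import *
print(tool([.46,.159,.20]))
E
```

```text
time_s: 1.45
tcp_pos: [0.3864, -0.0383, 0.217]
ee_rot: [2.221, 2.22, 0.001]
contact_force: [2.3, -0.2, 0.2]
grip_width: 0.759
grip_force: 0.0
tcp [ 0.3864 -0.0383  0.217 ] toolx [ 0.  1. -0.] tooly [ 1.    -0.     0.001] toolz [ 0.001 -0.    -1.   ] t 1.45
[197.4  73.5  17. ]
```

```bash
python3 -m creep '[[65,[50,20,0],0],[65,[90,40,0],0],[65,[135,55,0],0],[65,[180,73,0],0],[65,[197,73,0],0],[65,[197,73,0],0],[65,[197,73,0],0]]'
python3 - <<'E'
from h import *
f=cam("wrist"); crop(f,(0,0,512,384),1.5,"w1"); print(tool([.46,.159,.047]))
print(proj(f,[[.46,.159,.0415],[.532,.174,.0475],[.595,.13,.0345],[.663,.164,.0375]]).round()*1.5)
E
```

```text
time_s: 2.15
tcp_pos: [0.4586, 0.1564, 0.2163]
ee_rot: [-2.22, -2.222, 0.001]
contact_force: [-0.5, 0.6, 0.6]
grip_width: 0.76
grip_force: 0.0
tcp [0.4586 0.1559 0.2164] toolx [ 0.     1.    -0.001] tooly [ 1.    -0.    -0.001] toolz [-0.001 -0.001 -1.   ] t 2.2
[  3.2   1.5 169.4]
[[384.  261. ]
 [471.  244.5]
 [535.5 292.5]
 [618.  255. ]]
```

View pics/w1.png

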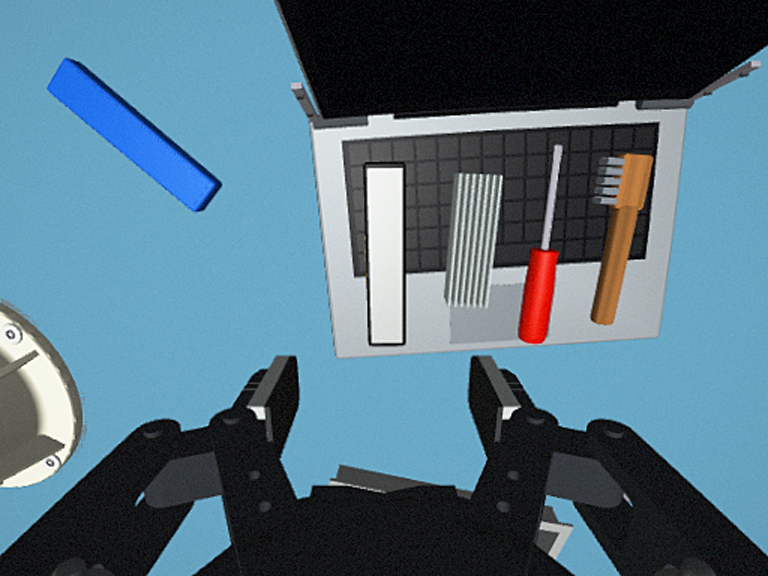

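The wrist view agrees with the top view to about 3 mm: battery centre (385,254), heat sink (473,240), driver handle (538,295), brush handle (615,245). Descending on the battery.

```bash
python3 -m creep '[[52,[5,1,40],0],[52,[5,1,80],0],[52,[5,1,120],0],[52,[5,1,140],0],[52,[5,1,155],0],[52,[5,1,165],0],[52,[5,1,168],0],[52,[5,1,168],0],[20,[5,1,168],0],[20,[5,1,168],0],[20,[5,1,168],0],[20,[5,1,168],0]]' 70;  python3 -m creep '[[20,[0,0,0],0],[20,[0,0,0],0],[20,[0,0,-20],0],[20,[0,0,-60],0],[20,[0,0,-100],0],[20,[0,0,-120],0],[20,[0,0,-120],0]]'
```

```text
time_s: 3.4
tcp_pos: [0.4603, 0.1618, 0.049]
ee_rot: [2.222, 2.221, 0.001]
contact_force: [0.1, -0.1, 0.0]
grip_width: 0.237
grip_force: 0.0
time_s: 4.1
tcp_pos: [0.462, 0.1623, 0.1716]
ee_rot: [2.22, 2.219, 0.008]
contact_force: [0.6, 0.1, 0.5]
grip_width: 0.232
grip_force: 0.0
```

Run:
```python
from h import *
f=cam("wrist"); crop(f,(0,0,512,384),1.5,"w2"); tool([.46,.159,.047])
```

```text
tcp [0.4609 0.162  0.1698] toolx [0.    1.    0.001] tooly [ 1.    -0.     0.003] toolz [ 0.003  0.001 -1.   ] t 4.15
```

View pics/w2.png

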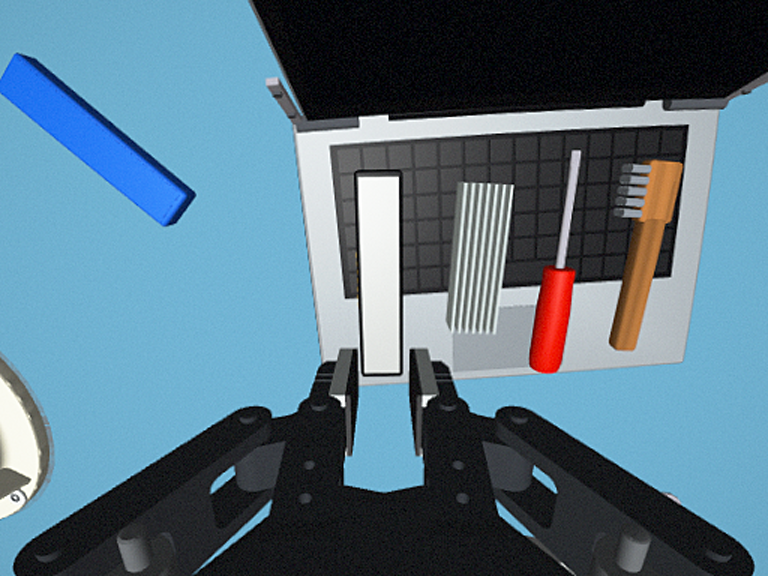

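The battery is undisturbed at (380,272); the fingers closed without touching it. I'll check where the fingertips really are in the image.

Run:
```python
from h import *
f=cam("wrist"); s=robot.state();M=R.from_rotvec(s["ee_rot"]).as_matrix()
print(s["tcp_pos"],s["grip_width"])
for z in (0,.006,.015,.025):
  print(z,[ (proj(f,[s["tcp_pos"]+M@np.array([x,y,z])])*1.5).round().tolist() for x in (-.011,.011) for y in (-.0105,.0105)])
print("bat ctr",(proj(f,[[.46,.162,.0415]])*1.5).round())
```

```text
[0.46001267 0.16161055 0.16848294] 0.23655727317775976
0 [[[356.0, 376.0]], [[403.0, 376.0]], [[355.0, 330.0]], [[404.0, 330.0]]]
0.006 [[[357.0, 370.0]], [[403.0, 369.0]], [[356.0, 325.0]], [[403.0, 325.0]]]
0.015 [[[358.0, 361.0]], [[402.0, 361.0]], [[357.0, 318.0]], [[402.0, 318.0]]]
0.025 [[[359.0, 352.0]], [[401.0, 352.0]], [[358.0, 310.0]], [[401.0, 310.0]]]
bat ctr [[380. 278.]]
```

```bash
python3 -m creep '[[52,[0,0,30],0],[52,[0,0,70],0],[52,[0,0,100],0],[52,[0,0,115],0],[52,[0,0,120],0],[52,[0,0,120],0],[52,[0,0,120],0]]' 70;  python3 - <<'E'
from h import *
f=cam("wrist"); crop(f,(100,50,420,290),2.4,"w3"); tool([.46,.159,.047])
E
```

```text
time_s: 4.9
tcp_pos: [0.4603, 0.1617, 0.0488]
ee_rot: [2.222, 2.221, 0.0]
contact_force: [0.1, 1.1, -0.6]
grip_width: 0.606
grip_force: 0.0
tcp [0.4605 0.1618 0.0491] toolx [0. 1. 0.] tooly [ 1.    -0.     0.001] toolz [ 0.001  0.    -1.   ] t 4.95
```

View pics/w3.png

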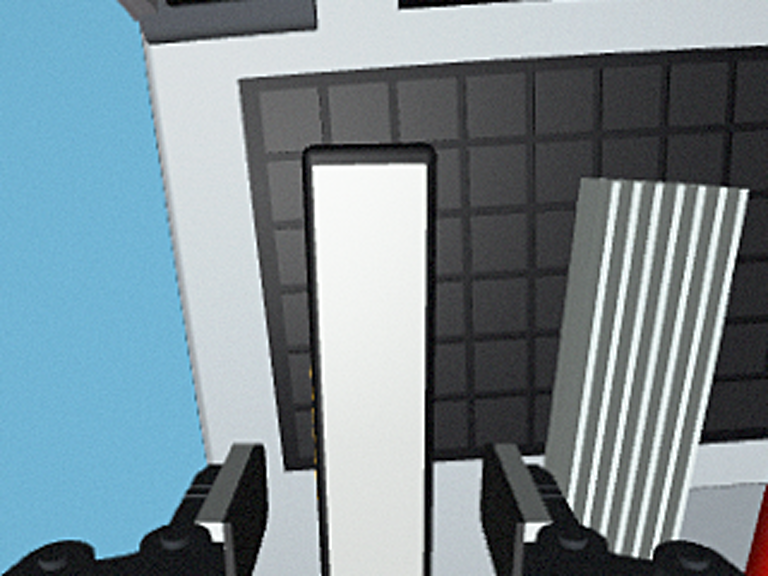

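Compared with the battery, the pads at (250,450) and (500,450) are clearly well above its top. The real fingertips are short of the stated length. I'll go down in small steps and watch the force.

```bash
python3 -m creep '[[52,[0,0,5],0],[52,[0,0,10],0],[52,[0,0,13],0],[52,[0,0,13],0]]'; python3 -m creep '[[52,[0,0,3],0],[52,[0,0,6],0],[52,[0,0,6],0]]'
python3 - <<'E'
from h import *
f=cam("wrist"); crop(f,(100,50,420,290),2.4,"w4"); tool([.46,.159,.047])
E
```

```text
time_s: 5.35
tcp_pos: [0.4598, 0.1615, 0.0352]
ee_rot: [-2.222, -2.221, 0.001]
contact_force: [-0.2, -0.7, 0.2]
grip_width: 0.61
grip_force: 0.0
time_s: 5.65
tcp_pos: [0.4599, 0.1616, 0.0292]
ee_rot: [-2.222, -2.221, 0.001]
contact_force: [-0.8, -0.2, -0.4]
grip_width: 0.608
grip_force: 0.0
tcp [0.4599 0.1616 0.0294] toolx [ 0.  1. -0.] tooly [ 1. -0. -0.] toolz [-0. -0. -1.] t 5.7
```

View pics/w4.png

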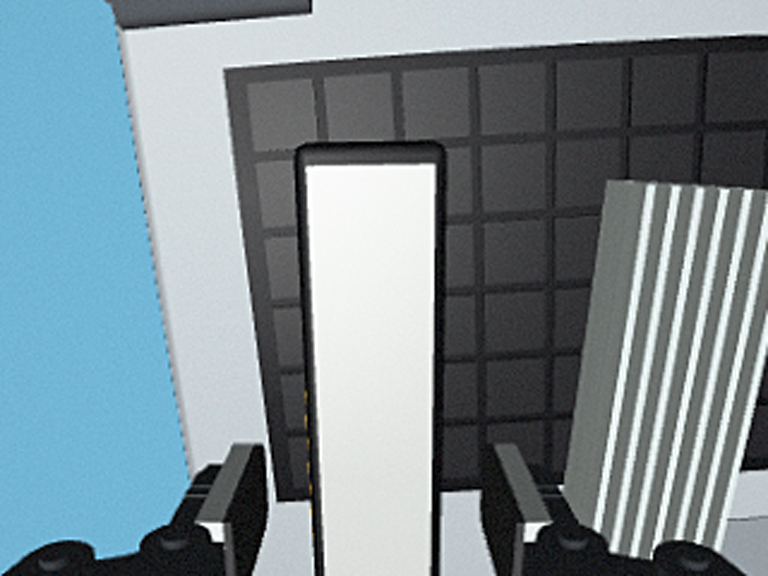

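Still above the battery, with no contact, at TCP z 0.029. Continuing down in checked steps.

```bash
python3 -m creep '[[52,[0,0,4],0],[52,[0,0,8],0],[52,[0,0,8],0]]'; python3 -m creep '[[52,[0,0,3],0],[52,[0,0,6],0],[52,[0,0,6],0]]';python3 -m creep '[[40,[0,0,0],0],[35,[0,0,0],0],[28,[0,0,0],0],[28,[0,0,0],0],[28,[0,0,0],0]]' 20
```

```text
time_s: 6.0
tcp_pos: [0.4597, 0.1615, 0.021]
ee_rot: [-2.222, -2.221, 0.001]
contact_force: [-0.2, -0.3, -1.2]
grip_width: 0.609
grip_force: 0.0
time_s: 6.3
tcp_pos: [0.4598, 0.1615, 0.0152]
ee_rot: [-2.222, -2.221, 0.001]
contact_force: [-1.1, -0.5, 0.3]
grip_width: 0.607
grip_force: 0.0
time_s: 6.8
tcp_pos: [0.4603, 0.1617, 0.0158]
ee_rot: [2.222, 2.221, 0.001]
contact_force: [-1.1, -0.1, 4.6]
grip_width: 0.396
grip_force: 20.3
```

```bash
python3 -m creep '[[28,[0,0,0],0],[28,[0,0,0],0],[28,[0,0,-20],0],[28,[0,0,-50],0],[28,[0,0,-85],0],[28,[0,0,-110],0],[28,[-30,-5,-120],2],[28,[-70,-10,-120],5],[28,[-110,-15,-120],8],[28,[-150,-20,-120],10]]' 80
python3 - <<'E'
from h import *
f=cam("top"); g=cv2.cvtColor(f["img"],cv2.COLOR_RGB2HSV)
m=((g[...,1]<40)&(g[...,2]>120)).astype(np.uint8); m[:,:262]=0;m[:,385:]=0;m[:142]=0;m[255:]=0
m=cv2.morphologyEx(m,cv2.MORPH_CLOSE,np.ones((9,9)))
c=max(cv2.findContours(m,cv2.RETR_EXTERNAL,2)[0],key=cv2.contourArea)
b=cv2.boxPoints(cv2.minAreaRect(c)); W=at(f,b,.036); print(b.round(1).tolist(),W.round(4).tolist(),W.mean(0).round(4),[np.linalg.norm(W[i]-W[i-1]).round(3) for i in range(4)])
tool([0,0,0])
E
```

```text
time_s: 7.8
tcp_pos: [0.4393, 0.0104, 0.1355]
ee_rot: [-2.408, -2.017, 0.0]
contact_force: [0.4, -1.2, -1.9]
grip_width: 0.37
grip_force: 80.5
[[244.89999389648438, 249.89999389648438], [271.1000061035156, 141.0], [372.6000061035156, 165.39999389648438], [346.3999938964844, 274.29998779296875]] [[0.3254, 0.0084, 0.036], [0.6856, -0.0754, 0.036], [0.6056, -0.4113, 0.036], [0.2492, -0.3193, 0.036]] [ 0.4664 -0.1994  0.036 ] [np.float64(0.336), np.float64(0.37), np.float64(0.345), np.float64(0.368)]
tcp [0.438  0.006  0.1353] toolx [ 0.177  0.984 -0.003] tooly [ 0.984 -0.177 -0.001] toolz [-0.002 -0.002 -1.   ] t 7.85
```

Run:
```python
from h import *
f=cam("top"); im=cv2.imread("pics/top0.png"); g=cv2.cvtColor(im,cv2.COLOR_BGR2HSV)
m=(g[...,1]<60).astype(np.uint8); m[:,:262]=0;m[:,385:]=0;m[:142]=0;m[255:]=0
m=cv2.morphologyEx(m,cv2.MORPH_OPEN,np.ones((5,5)))
c=max(cv2.findContours(m,cv2.RETR_EXTERNAL,2)[0],key=cv2.contourArea)
r=cv2.minAreaRect(c);b=cv2.boxPoints(r); W=at(f,b,.036); print(b.round(1).tolist(),W.round(4).tolist(),[np.linalg.norm(W[i]-W[i-1]).round(3) for i in range(4)])
C=W.mean(0); 
ys=[W[i]-W[i-1] for i in range(4)]; y=[v for v in ys if v[1]>.1][0]; y=y/np.linalg.norm(y); x=np.array([y[1],-y[0],0])
bay=C+.031*y; print("bay",bay.round(4),"y",y.round(3))
for n,a,d in (("bat",-82,0),("drv",-30,-34),("heat",27,0),("brush",82,-10)):
  P=bay+a/1000*x+d/1000*y; print(n,P.round(4)); 
  if n=="bat": print(tool([P[0],P[1],.10]))
```

```text
[[270.0, 226.8000030517578], [291.1000061035156, 145.39999389648438], [374.1000061035156, 166.8000030517578], [353.1000061035156, 248.3000030517578]] [[0.4005, -0.0727, 0.036], [0.6714, -0.1417, 0.036], [0.601, -0.4163, 0.036], [0.3328, -0.3424, 0.036]] [np.float64(0.278), np.float64(0.279), np.float64(0.283), np.float64(0.278)]
bay [ 0.509  -0.2132  0.036 ] y [0.244 0.97  0.   ]
bat [ 0.4294 -0.1932  0.036 ]
tcp [0.4386 0.0082 0.1353] toolx [ 0.178  0.984 -0.001] tooly [ 0.984 -0.178 -0.001] toolz [-0.001 -0.001 -1.   ] t 7.9
[-199.8   26.9   35.5]
drv [ 0.4716 -0.2389  0.036 ]
heat [ 0.5352 -0.2198  0.036 ]
brush [ 0.5861 -0.2429  0.036 ]
```

```bash
python3 -m creep '[[28,[-40,5,0],1],[28,[-80,10,0],2],[28,[-120,15,0],3],[28,[-160,22,0],3],[28,[-190,26,0],3],[28,[-200,27,0],3],[28,[-200,27,30],3],[28,[-200,27,70],3],[28,[-200,27,105],3],[28,[-200,27,120],3],[28,[-200,27,127],3],[28,[-200,27,131],3]]'; python3 -m creep '[[28,[0,0,0],0],[28,[0,0,0],0]]'
```

```text
time_s: 9.1
tcp_pos: [0.4318, -0.1893, 0.0041]
ee_rot: [-2.458, -1.955, 0.0]
contact_force: [-0.3, -0.1, -2.3]
grip_width: 0.368
grip_force: 80.4
time_s: 9.3
tcp_pos: [0.4325, -0.1901, 0.0054]
ee_rot: [2.458, 1.955, 0.001]
contact_force: [0.1, -0.8, -2.1]
grip_width: 0.373
grip_force: 80.4
```

```bash
python3 -m creep '[[40,[0,0,0],0],[44,[0,0,0],0],[44,[0,0,0],0],[44,[0,0,-20],0],[44,[0,0,-50],0],[44,[0,0,-90],0],[44,[50,0,-110],0],[44,[100,0,-110],0],[44,[150,0,-110],-3],[44,[170,0,-110],-6],[44,[170,0,-110],-13]]'
python3 - <<'E'
from h import *
f=cam("wrist"); crop(f,(0,0,512,384),1.5,"w5")
f=cam("top"); np.save("dummy",0); crop(f,(110,110,380,260),2.9,"t5"); print(tool([.595,.135,.12]))
E
```

```text
time_s: 10.4
tcp_pos: [0.4709, -0.0216, 0.1151]
ee_rot: [2.215, 2.227, 0.002]
contact_force: [0.0, 0.2, 0.4]
grip_width: 0.519
grip_force: 0.0
tcp [ 0.4702 -0.0236  0.1148] toolx [-0.003  1.    -0.   ] tooly [1.    0.003 0.   ] toolz [ 0. -0. -1.] t 10.5
[158.2 125.3  -5.2]
```

View pics/t5.png

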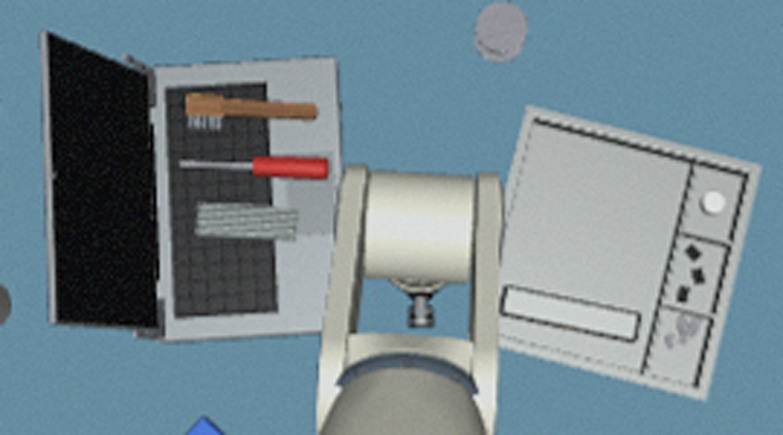

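The battery lies in the compartment at (570,313) in the crop. The driver (290,167), heat sink (247,220) and brush (250,107) haven't moved. Driver next.

```bash
python3 -m creep '[[44,[35,30,0],0],[44,[70,60,0],0],[44,[110,90,0],0],[44,[150,118,0],0],[44,[158,125,0],1],[44,[158,125,20],1],[44,[158,125,60],1],[44,[158,125,85],1],[44,[158,125,94],1],[44,[158,125,97],1],[44,[158,125,97],1],[44,[158,125,97],1]]' 70;  python3 -m creep '[[30,[0,0,0],0],[20,[0,0,0],0],[15,[0,0,0],0],[15,[0,0,0],0],[15,[0,0,0],0],[15,[0,0,0],0],[15,[0,0,-20],0],[15,[0,0,-60],0],[15,[0,0,-100],0],[15,[0,0,-100],0]]'
python3 - <<'E'
from h import *
print(tool([.4716,-.2389,.12]))
E
```

```text
time_s: 11.7
tcp_pos: [0.5962, 0.1335, 0.019]
ee_rot: [2.242, 2.2, 0.003]
contact_force: [0.1, 0.3, 0.6]
grip_width: 0.513
grip_force: 0.0
time_s: 12.7
tcp_pos: [0.5989, 0.1345, 0.1236]
ee_rot: [2.238, 2.198, 0.013]
contact_force: [0.2, -0.2, -0.4]
grip_width: 0.249
grip_force: 69.2
tcp [0.5989 0.1345 0.1236] toolx [0.018 1.    0.002] tooly [ 1.    -0.018  0.009] toolz [ 0.009  0.002 -1.   ] t 12.7
[-375.6 -120.6    1.7]
```

```bash
python3 -m creep '[[15,[-40,-13,0],0],[15,[-85,-26,0],2],[15,[-130,-40,0],4],[15,[-175,-54,0],6],[15,[-220,-70,0],8],[15,[-265,-85,0],10],[15,[-310,-100,0],12],[15,[-350,-113,0],12],[15,[-372,-120,0],12],[15,[-376,-121,0],12],[15,[-376,-121,0],12]]'
python3 - <<'E'
from h import *
print(tool([.4716,-.2389,.0045]),robot.state()["grip_width"])
f=cam("wrist"); crop(f,(0,0,512,384),1.5,"w6")
E
```

```text
time_s: 13.8
tcp_pos: [0.4671, -0.2405, 0.1174]
ee_rot: [-2.46, -1.953, -0.0]
contact_force: [0.5, 1.0, -0.8]
grip_width: 0.252
grip_force: 69.1
tcp [ 0.4671 -0.2405  0.1174] toolx [0.227 0.974 0.   ] tooly [ 0.974 -0.227 -0.   ] toolz [-0.  0. -1.] t 13.8
[  2.5   4.  112.9] 0.251517715199446
```

View pics/w6.png

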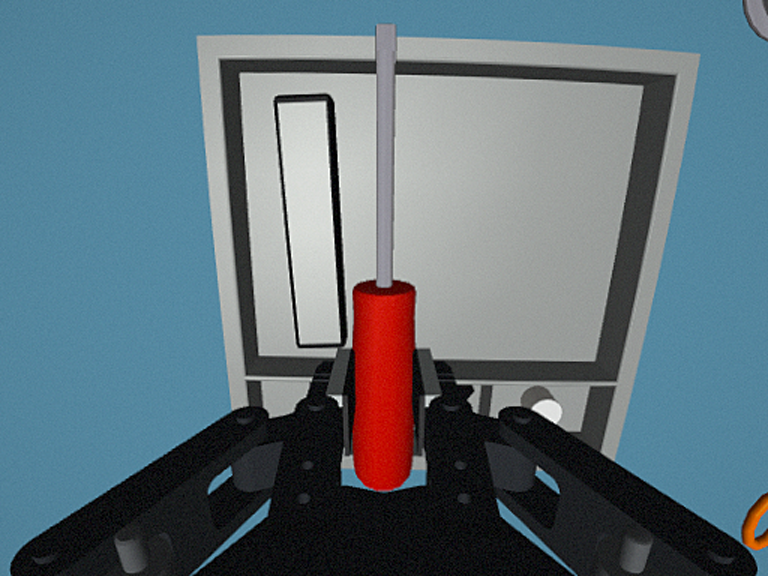

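Run:
```python
from h import *
f=cam("wrist"); W=at(f,np.array([(240,72),(643,85),(597,362),(256,356)])/1.5,.005);print(W.round(4),W.mean(0).round(4))
y=(W[0]+W[1]-W[2]-W[3]);y/=np.linalg.norm(y);print(y.round(3),[np.linalg.norm(W[i]-W[i-1]).round(3) for i in range(4)])
s=robot.state();M=R.from_rotvec(s["ee_rot"]).as_matrix()
# driver ends in own frame via axis height ~ TCP+.019
D=at(f,np.array([(385,24),(385,285),(383,490)])/1.5,s["tcp_pos"][2]+.016);print("drv",D.round(3),((D-W.mean(0))@y).round(3))
```

```text
[[ 0.4128 -0.0875  0.005 ]
 [ 0.6571 -0.1498  0.005 ]
 [ 0.6118 -0.3359  0.005 ]
 [ 0.3631 -0.2723  0.005 ]] [ 0.5112 -0.2113  0.005 ]
[0.248 0.969 0.   ] [np.float64(0.191), np.float64(0.252), np.float64(0.192), np.float64(0.257)]
drv [[ 0.496 -0.123  0.133]
 [ 0.477 -0.206  0.133]
 [ 0.455 -0.297  0.133]] [ 0.082 -0.003 -0.097]
```

The driver is held square by its handle (385,385). Its butt end would touch the divider, so I shift it 8 mm and lower it.

```bash
python3 -m creep '[[15,[8,4,0],0],[15,[8,4,30],0],[15,[8,4,65],0],[15,[8,4,90],0],[15,[8,4,104],0],[15,[8,4,111],0],[15,[8,4,111],0]]'; python3 -m creep '[[28,[0,0,0],0],[34,[0,0,0],0],[34,[0,0,0],0],[34,[0,0,-20],0],[34,[0,0,-60],0],[34,[0,0,-100],0],[44,[45,10,-110],-3],[44,[90,20,-110],-6],[44,[140,30,-110],-9],[44,[190,40,-110],-10],[44,[220,40,-110],-10],[44,[220,40,-110],-10]]'
python3 - <<'E'
from h import *
f=cam("wrist"); crop(f,(0,0,512,384),1.5,"w7")
f=cam("top"); crop(f,(110,110,380,260),2.9,"t7"); print(tool([.532,.174,.0175]))
E
```

```text
time_s: 14.6
tcp_pos: [0.4734, -0.2327, 0.0063]
ee_rot: [-2.458, -1.956, 0.0]
contact_force: [0.1, -0.1, -1.3]
grip_width: 0.25
grip_force: 69.1
time_s: 15.8
tcp_pos: [0.563, -0.0245, 0.1173]
ee_rot: [2.275, 2.165, 0.003]
contact_force: [-0.4, -0.6, 0.1]
grip_width: 0.518
grip_force: 0.0
tcp [ 0.5618 -0.0274  0.117 ] toolx [ 0.051  0.999 -0.   ] tooly [ 0.999 -0.051  0.   ] toolz [ 0. -0. -1.] t 15.9
[199.7 -40.1  99.4]
```

View pics/t7.png

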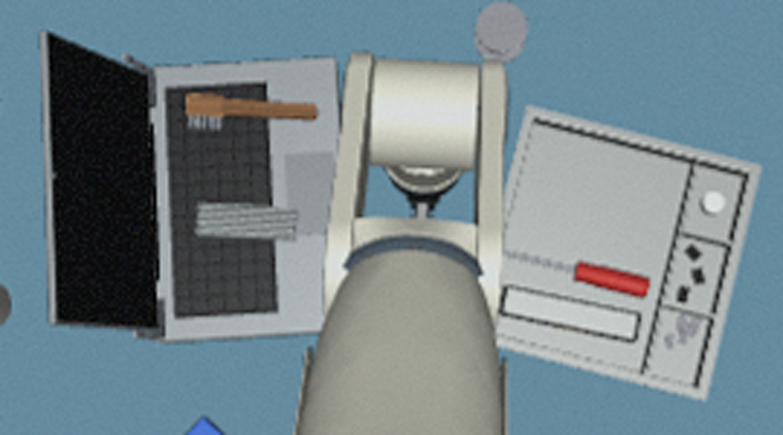

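The driver lies in the compartment at (610,278) in the crop. The heat sink is unchanged at (247,220); picking it now.

```bash
python3 -m creep '[[52,[45,-10,0],0],[52,[90,-20,0],0],[52,[140,-30,0],0],[52,[185,-40,0],0],[52,[200,-40,0],0],[52,[200,-40,25],0],[52,[200,-40,60],0],[52,[200,-40,85],0],[52,[200,-40,95],0],[52,[200,-40,98],0],[52,[200,-40,98],0]]' 70;  python3 -m creep '[[35,[0,0,0],0],[25,[0,0,0],0],[20,[0,0,0],0],[20,[0,0,0],0],[20,[0,0,0],0],[20,[0,0,0],0],[20,[0,0,-20],0],[20,[0,0,-60],0],[20,[0,0,-100],0],[20,[0,0,-100],0]]'
python3 - <<'E'
from h import *
print(tool([.5372,-.2179,.12]))
E
```

```text
time_s: 17.0
tcp_pos: [0.533, 0.1732, 0.0191]
ee_rot: [2.28, 2.161, 0.001]
contact_force: [0.7, 0.3, -0.2]
grip_width: 0.609
grip_force: 0.0
time_s: 18.0
tcp_pos: [0.536, 0.175, 0.1246]
ee_rot: [2.276, 2.159, 0.014]
contact_force: [0.8, 1.3, -0.4]
grip_width: 0.378
grip_force: 70.0
tcp [0.536  0.175  0.1246] toolx [0.053 0.999 0.004] tooly [ 0.999 -0.053  0.009] toolz [ 0.009  0.003 -1.   ] t 18.0
[-392.3   21.8    3.4]
```

```bash
python3 -m creep '[[20,[-40,2,0],0],[20,[-85,4,0],2],[20,[-130,7,0],4],[20,[-175,10,0],6],[20,[-220,12,0],8],[20,[-265,15,0],10],[20,[-310,18,0],11],[20,[-355,20,0],11],[20,[-385,22,0],11],[20,[-392,22,0],11],[20,[-392,22,0],11],[20,[-392,22,0],11]]'
python3 - <<'E'
from h import *
print(tool([.5372,-.2179,.005]),robot.state()["grip_width"],robot.state()["grip_force"])
E
```

```text
time_s: 19.2
tcp_pos: [0.5333, -0.2178, 0.1184]
ee_rot: [-2.475, -1.933, 0.0]
contact_force: [0.1, -0.0, -1.0]
grip_width: 0.374
grip_force: 70.0
tcp [ 0.5333 -0.2178  0.1184] toolx [0.242 0.97  0.   ] tooly [ 0.97  -0.242 -0.001] toolz [-0.001  0.001 -1.   ] t 19.2
[  0.8   3.9 113.4] 0.3740888590581689 69.9796736240387
```

```bash
python3 -m creep '[[20,[0,4,0],0],[20,[0,4,30],0],[20,[0,4,65],0],[20,[0,4,90],0],[20,[0,4,104],0],[20,[0,4,111],0],[20,[0,4,111],0]]'; python3 -m creep '[[38,[0,0,0],0],[42,[0,0,0],0],[42,[0,0,0],0],[42,[0,0,-20],0],[42,[0,0,-60],0],[42,[0,0,-100],0],[44,[45,10,-110],-3],[44,[90,20,-110],-6],[44,[140,30,-110],-9],[44,[190,40,-110],-11],[44,[220,40,-110],-11],[44,[220,40,-110],-11]]'
python3 - <<'E'
from h import *
f=cam("wrist"); cv2.imwrite("pics/w8.png",f["img"][...,::-1])
f=cam("top"); a=f["img"][110:260,110:400]
print(tool([.663,.166,.019]))
w=cv2.imread("pics/w8.png"); t=a[...,::-1]
cv2.imwrite("pics/c8.png",np.vstack([cv2.resize(w,(580,300)),cv2.resize(t,(580,300))]))
E
```

```text
time_s: 19.9
tcp_pos: [0.5376, -0.2192, 0.0073]
ee_rot: [-2.475, -1.934, 0.0]
contact_force: [-0.6, 0.2, -1.5]
grip_width: 0.373
grip_force: 70.0
time_s: 21.1
tcp_pos: [0.631, -0.0122, 0.1183]
ee_rot: [2.275, 2.166, 0.003]
contact_force: [0.1, 0.1, -1.2]
grip_width: 0.51
grip_force: 0.0
tcp [ 0.6297 -0.0155  0.118 ] toolx [ 0.051  0.999 -0.   ] tooly [ 0.999 -0.051  0.   ] toolz [ 0. -0. -1.] t 21.2
[183.   23.9  99. ]
```

View pics/c8.png

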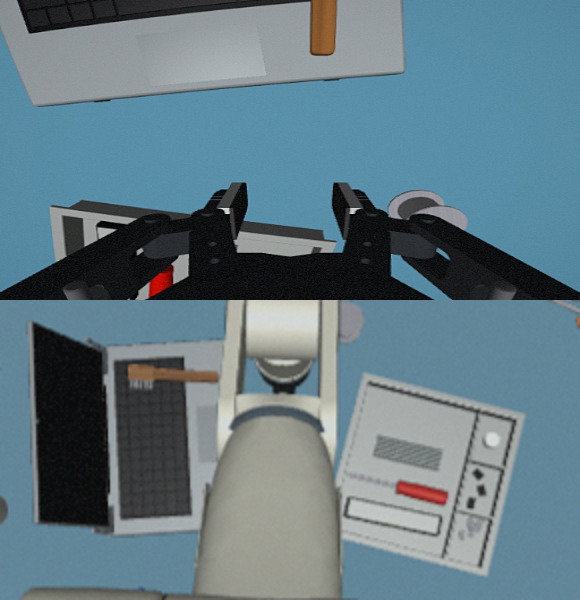

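The heat sink is in the tray and the brush hasn't moved. Picking the brush.

```bash
python3 -m creep '[[44,[45,6,0],0],[44,[90,12,0],0],[44,[140,18,0],0],[44,[175,24,0],0],[44,[183,24,0],0],[44,[183,24,25],0],[44,[183,24,60],0],[44,[183,24,85],0],[44,[183,24,95],0],[44,[183,24,97],0],[44,[183,24,97],0]]' 50;  python3 -m creep '[[28,[0,0,0],0],[15,[0,0,0],0],[8,[0,0,0],0],[8,[0,0,0],0],[8,[0,0,0],0],[8,[0,0,0],0],[8,[0,0,-20],0],[8,[0,0,-60],0],[8,[0,0,-100],0],[8,[0,0,-100],0]]'
python3 - <<'E'
from h import *
print(tool([.588,-.241,.12]))
E
```

```text
time_s: 22.3
tcp_pos: [0.6639, 0.1647, 0.0214]
ee_rot: [2.28, 2.161, 0.001]
contact_force: [1.6, 0.5, -0.1]
grip_width: 0.513
grip_force: 0.0
time_s: 23.3
tcp_pos: [0.6672, 0.1665, 0.1276]
ee_rot: [2.275, 2.159, 0.014]
contact_force: [1.4, 0.2, 0.3]
grip_width: 0.156
grip_force: 48.9
tcp [0.6672 0.1665 0.1276] toolx [0.053 0.999 0.003] tooly [ 0.999 -0.053  0.01 ] toolz [ 0.01   0.002 -1.   ] t 23.3
[-411.2  -57.7    5.8]
```

```bash
python3 -m creep '[[8,[-40,-5,0],0],[8,[-85,-10,0],2],[8,[-130,-17,0],4],[8,[-175,-24,0],6],[8,[-220,-30,0],8],[8,[-265,-37,0],10],[8,[-310,-43,0],11],[8,[-355,-49,0],11],[8,[-400,-56,0],11],[8,[-411,-58,0],11],[8,[-411,-58,0],11],[8,[-411,-58,0],11]]'
python3 - <<'E'
from h import *
print(tool([.588,-.241,.0075]),robot.state()["grip_width"],robot.state()["grip_force"])
E
```

```text
time_s: 24.5
tcp_pos: [0.5837, -0.241, 0.1205]
ee_rot: [-2.476, -1.933, -0.001]
contact_force: [0.7, -0.9, -0.4]
grip_width: 0.154
grip_force: 48.8
tcp [ 0.5837 -0.241   0.1205] toolx [0.243 0.97  0.001] tooly [ 0.97  -0.243 -0.   ] toolz [-0.     0.001 -1.   ] t 24.5
[  1.    4.2 113. ] 0.15386558256692986 48.8134503364563
```

```bash
python3 -m creep '[[8,[0,4,0],0],[8,[0,4,30],0],[8,[0,4,65],0],[8,[0,4,90],0],[8,[0,4,104],0],[8,[0,4,112],0],[8,[0,4,112],0]]'; python3 -m creep '[[22,[0,0,0],0],[28,[0,0,0],0],[28,[0,0,0],0],[28,[0,0,-20],0],[28,[0,0,-60],0],[28,[0,0,-110],0],[28,[0,0,-160],0],[28,[0,0,-200],0],[28,[0,0,-240],0],[28,[0,0,-270],0],[28,[0,0,-280],0],[28,[0,0,-280],0]]'
python3 - <<'E'
from h import *
f=cam("wrist"); cv2.imwrite("pics/w9.png",f["img"][...,::-1])
f=cam("top"); cv2.imwrite("pics/t9.png",f["img"][...,::-1])
g=cam("scene"); cv2.imwrite("pics/s9.png",g["img"][...,::-1])
w=cv2.imread("pics/w9.png"); t=cv2.imread("pics/t9.png")[100:250,100:390]
cv2.imwrite("pics/c9.png",np.vstack([np.hstack([cv2.resize(w,(400,300)),cv2.resize(g["img"][130:270,260:400,::-1],(380,300))]),cv2.resize(t,(780,300))]))
tool([0,0,0])
E
```

```text
time_s: 25.2
tcp_pos: [0.5876, -0.2421, 0.0081]
ee_rot: [-2.475, -1.934, 0.001]
contact_force: [0.1, -0.0, 0.1]
grip_width: 0.154
grip_force: 48.8
time_s: 26.4
tcp_pos: [0.5881, -0.2432, 0.2904]
ee_rot: [2.474, 1.932, 0.003]
contact_force: [0.2, -0.6, -0.4]
grip_width: 0.328
grip_force: 0.0
tcp [ 0.5866 -0.2425  0.2866] toolx [0.243 0.97  0.   ] tooly [ 0.97  -0.243 -0.003] toolz [-0.003  0.001 -1.   ] t 26.55
```

View pics/c9.png

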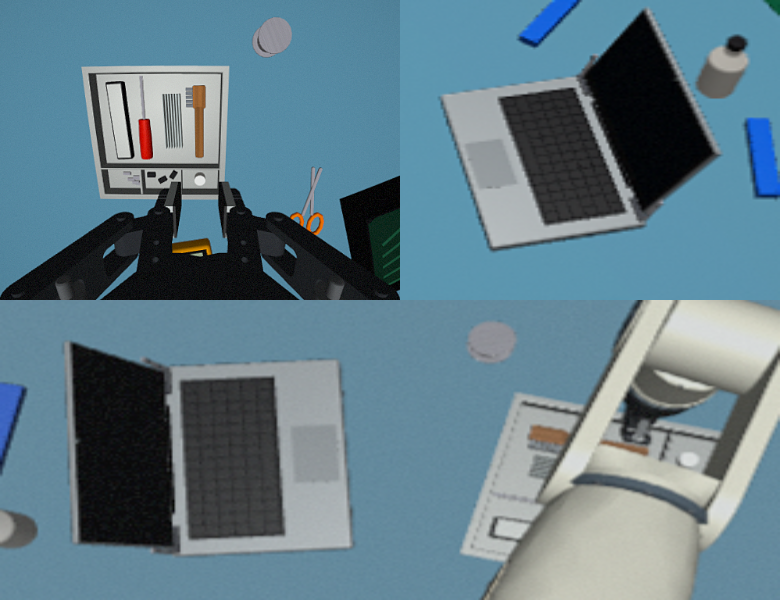

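All four things are in the compartment and the keyboard is clear. Now I triangulate the screen's top corners: scene (350,135) and (377,201), top (129,221) and (126,122).

Run:
```python
from h import *
s=cam("scene");t=cam("top")
def tri(a,b):
    (o1,d1),(o2,d2)=ray(s,[a]),ray(t,[b]);d1=d1[0];d2=d2[0]
    k=np.linalg.lstsq(np.c_[d1,-d2],o2-o1,rcond=None)[0];p,q=o1+k[0]*d1,o2+k[1]*d2
    return (p+q)/2,np.linalg.norm(p-q)
A,e=tri((350.3,134.7),(129,221.5));B,e2=tri((377.2,201.4),(125.7,122.5));print(A.round(4),B.round(4),e,e2)
# laptop corners on both views, z=.0215
u=lambda p:(p[0]/2.69+100,(p[1]-300)/2+100); v=lambda p:((p[0]-400)/2.714+260,p[1]/2.143+130)
L=at(t,[u((339,360)),u((352,546))],.0215);S=at(s,[v((492,248)),v((441,95))],.0215);print(L.round(4),S.round(4))
x=(L[0]-L[1]+S[0]-S[1]);x/=np.linalg.norm(x);y=np.array([-x[1],x[0],0]);fm=(L.mean(0)+S.mean(0))/2
pin=fm+.215*y;pin[2]=.026;print("x",x.round(3),"pin",pin.round(4))
m=(A+B)/2-pin;print("edge own y,z",(m@y).round(4),m[2].round(4),"r",np.hypot(m@y,m[2]).round(3),"ang",(np.pi/2+np.arctan2(m@y,m[2])).round(3))
E=pin+y*.2*0
print(tool([*(pin+.08*y)[:2],.29]))
```

```text
[0.4048 0.3371 0.2183] [0.6944 0.3583 0.2193] 0.002140348533365925 0.005225155210329988
[[0.7256 0.076  0.0215]
 [0.413  0.0559 0.0215]] [[0.7338 0.0798 0.0215]
 [0.4173 0.058  0.0215]]
x [0.998 0.067 0.   ] pin [0.5581 0.282  0.026 ]
edge own y,z 0.0662 0.1928 r 0.204 ang 1.901
tcp [ 0.5867 -0.2425  0.2866] toolx [0.242 0.97  0.   ] tooly [ 0.97  -0.242 -0.003] toolz [-0.003  0.001 -1.   ] t 26.65
[ 578.1 -179.4   -2.6]
```

```bash
python3 -m creep '[[45,[46,-14,-10],-8],[45,[92,-28,-10],-16],[45,[138,-43,-10],-24],[45,[184,-57,-10],-32],[45,[230,-71,-10],-40],[45,[276,-86,-10],-48],[45,[322,-100,-10],-56],[45,[368,-114,-10],-64],[45,[414,-128,-10],-72],[45,[460,-142,-10],-80],[45,[506,-157,-10],-88],[45,[550,-170,-10],-96]]';  python3 -m creep '[[50,[0,0,0],-8],[50,[0,0,0],-12],[50,[0,0,0],-12],[50,[0,0,0],-12]]';python3 - <<'E'
from h import *
print(tool([.5535,.350,.29]))
f=cam("wrist"); crop(f,(0,0,512,384),1.5,"w10"); print(robot.state()["q"].round(2))
E
```

```text
time_s: 27.85
tcp_pos: [0.555, 0.3339, 0.2972]
ee_rot: [-0.21, -3.133, 0.002]
contact_force: [1.1, 0.5, 0.1]
grip_width: 0.529
grip_force: 0.0
time_s: 28.25
tcp_pos: [0.5556, 0.3317, 0.2976]
ee_rot: [0.105, -3.138, 0.001]
contact_force: [-0.9, -1.1, -0.2]
grip_width: 0.586
grip_force: 0.0
tcp [0.5556 0.3317 0.2976] toolx [-0.998 -0.067  0.001] tooly [-0.067  0.998 -0.001] toolz [-0.001 -0.001 -1.   ] t 28.25
[ 0.9 18.4  7.6]
[ 0.54  0.33  1.49  0.    1.33 -1.1 ]
```

View pics/w10.png

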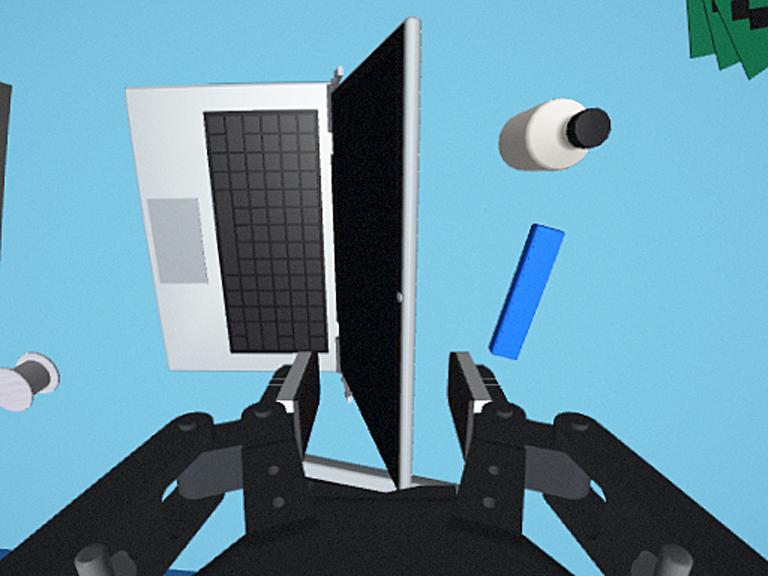

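The fingers straddle the top edge, which lies at column ~408 (webcam at (400,297)). I'll compute the edge position.

Run:
```python
from h import *
f=cam("wrist")
for z in (.222,.228): 
  W=at(f,np.array([(402,297),(416,297),(400,400),(412,400)])/1.5,z);print(z,W.round(4).tolist())
```

```text
0.222 [[0.5545, 0.3439, 0.222], [0.5539, 0.3524, 0.222], [0.6263, 0.3483, 0.222], [0.6258, 0.3563, 0.222]]
0.228 [[0.5526, 0.3434, 0.228], [0.5521, 0.3518, 0.228], [0.6226, 0.3478, 0.228], [0.6221, 0.3556, 0.228]]
```

```bash
python3 -m creep '[[50,[0,8,0],0],[50,[0,16,0],0],[50,[0,16,30],0],[50,[0,16,60],0],[50,[0,16,85],0],[50,[0,16,100],0],[50,[0,16,107],0],[40,[0,16,107],0],[34,[0,16,107],0],[34,[0,16,107],0],[34,[0,16,107],0]]' 20
python3 - <<'E'
from h import *
f=cam("wrist"); crop(f,(100,80,420,320),2.4,"w11");tool([0,0,0])
E
```

```text
time_s: 29.45
tcp_pos: [0.5553, 0.3482, 0.1927]
ee_rot: [-0.109, 3.138, 0.001]
contact_force: [-0.8, -0.5, -0.1]
grip_width: 0.402
grip_force: 0.0
tcp [0.5552 0.3481 0.1925] toolx [-0.998 -0.069 -0.001] tooly [-0.069  0.998  0.001] toolz [ 0.001  0.001 -1.   ] t 29.5
```

View pics/w11.png

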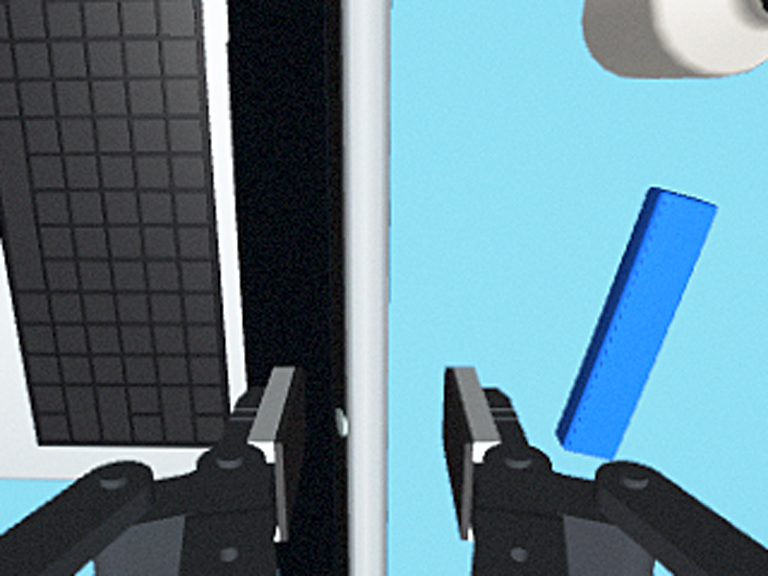

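Edge at columns 345–388, back finger at 445: the gap is about 12.5 mm. Pushing towards the keyboard and watching the force.

```bash
python3 -m creep '[[34,[0,-4,5],0],[34,[0,-8,5],0],[34,[0,-11,5],0],[34,[0,-14,5],0],[34,[0,-17,5],0],[34,[0,-20,5],0],[34,[0,-23,5],0],[34,[0,-25,5],0],[34,[0,-27,5],0],[34,[0,-28,5],0],[34,[0,-28,5],0]]'; python3 -m creep '[[34,[0,-1,0],0],[34,[0,-2,0],0],[34,[0,-2,0],0]]';  python3 - <<'E'
from h import *
f=cam("wrist"); crop(f,(100,80,420,320),2.4,"w12");tool([0,0,0])
g=cv2.cvtColor(f["img"],cv2.COLOR_RGB2GRAY)
for r in (100,130,160,190): print(r,g[r,180:300:2].tolist())
E
```

```text
time_s: 30.6
tcp_pos: [0.5567, 0.3198, 0.1866]
ee_rot: [0.109, -3.14, 0.0]
contact_force: [0.7, 1.3, 0.4]
grip_width: 0.399
grip_force: 0.2
time_s: 30.9
tcp_pos: [0.5568, 0.3179, 0.1866]
ee_rot: [0.109, -3.14, 0.0]
contact_force: [0.2, 0.0, -0.0]
grip_width: 0.393
grip_force: 0.2
tcp [0.5568 0.3179 0.1866] toolx [-0.998 -0.069  0.   ] tooly [-0.069  0.998 -0.   ] toolz [-0. -0. -1.] t 30.95
100 [95, 101, 97, 99, 98, 92, 85, 106, 112, 111, 112, 112, 115, 98, 88, 184, 255, 252, 252, 255, 115, 3, 2, 7, 4, 8, 7, 13, 3, 2, 14, 9, 0, 15, 15, 7, 3, 5, 12, 5, 19, 2, 7, 20, 8, 11, 34, 76, 136, 197, 217, 225, 233, 229, 224, 216, 216, 188, 157, 202]
130 [86, 81, 83, 87, 81, 86, 83, 75, 92, 90, 93, 94, 96, 82, 47, 80, 255, 251, 251, 251, 255, 14, 8, 2, 21, 25, 12, 16, 19, 10, 0, 7, 14, 7, 10, 21, 12, 2, 11, 6, 10, 7, 6, 28, 15, 15, 19, 105, 156, 212, 221, 229, 234, 226, 222, 216, 195, 167, 202, 202]
160 [54, 52, 41, 43, 46, 51, 54, 60, 59, 59, 61, 57, 56, 61, 64, 55, 55, 255, 248, 248, 254, 35, 7, 16, 11, 11, 15, 7, 0, 2, 3, 10, 13, 18, 1, 16, 4, 17, 19, 11, 10, 7, 3, 24, 15, 14, 26, 121, 174, 218, 225, 230, 231, 224, 218, 214, 178, 173, 201, 201]
190 [48, 44, 43, 45, 46, 41, 50, 52, 46, 44, 43, 49, 47, 51, 54, 54, 45, 133, 251, 245, 247, 255, 6, 17, 10, 3, 15, 14, 5, 5, 13, 12, 15, 8, 16, 8, 9, 22, 10, 5, 12, 3, 19, 18, 21, 15, 53, 138, 199, 219, 227, 234, 226, 220, 217, 193, 157, 206, 198, 200]
```

View pics/w12.png

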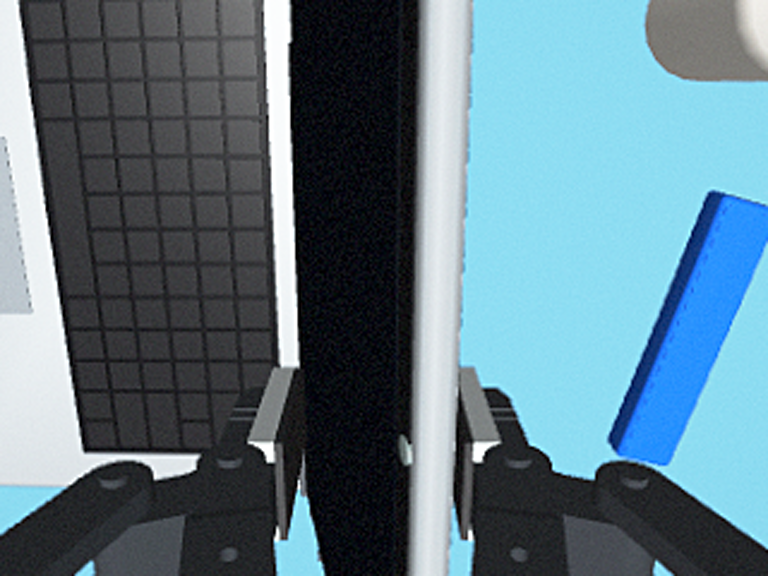

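The back finger is now in contact at column 458. I'll measure how far the edge has moved.

```bash
cat >> h.py <<'E'
def edge():
    "y of the screen's top edge (front side) at x=.555 from the wrist view, and force"
    f=cam("wrist"); g=cv2.GaussianBlur(cv2.cvtColor(f["img"],cv2.COLOR_RGB2GRAY),(1,9),0).astype(int)
    pts=[]
    for r in range(90,225,15):
        row=g[r,190:330]; k=[i for i in range(12,len(row)-3) if row[i]>120 and row[i-12:i-3].max()<45]
        if k: 
            i=k[0]; pts.append((190+i-1+(120-row[i-1])/(row[i]-row[i-1]),r))
    W=at(f,pts,.228); p=np.polyfit(W[:,0],W[:,1],1); F=np.mean([robot.state()["contact_force"]],0)
    print("edge y %.4f"%np.polyval(p,.555),"slope %.3f"%p[0],"res %.4f"%np.std(W[:,1]-np.polyval(p,W[:,0])),"n",len(pts),"tcp y",robot.state()["tcp_pos"][1].round(4),"F",F.round(1))
E
python3 -c "
from h import *
edge();edge()"
```

```text
edge y 0.3265 slope 0.068 res 0.0001 n 9 tcp y 0.3179 F [ 0.8 -0.5  0.1]
edge y 0.3265 slope 0.068 res 0.0001 n 9 tcp y 0.318 F [ 0.7 -0.6  0.6]
```

```bash
for i in 1; do python3 -m creep '[[34,[0,-1,0],0],[34,[0,-2,0],0],[34,[0,-2,0],0],[34,[0,-2,0],0]]' | tail -3; python3 -c "
from h import *
edge()"; python3 -m creep '[[34,[0,-1,0],0],[34,[0,-2,0],0],[34,[0,-2,0],0],[34,[0,-2,0],0]]'| tail -3;  python3 -c "
from h import *
edge()"; done
```

```text
contact_force: [-0.4, 1.0, 0.6]
grip_width: 0.4
grip_force: 0.2
edge y 0.3245 slope 0.067 res 0.0000 n 9 tcp y 0.3159 F [ 0.4 -0.5  0.5]
contact_force: [-0.7, 2.8, 1.5]
grip_width: 0.398
grip_force: 1.5
edge y 0.3231 slope 0.068 res 0.0000 n 9 tcp y 0.3143 F [-0.2  2.3  1. ]
```

The force has risen to 2.5 N after 20.5 mm of travel, so this is the end of the slack. Moving back now.

```bash
python3 -m creep '[[34,[0,3,0],0],[34,[0,6,0],0],[34,[0,9,0],0],[34,[0,12,0],0],[34,[0,15,0],0],[34,[0,18,0],0],[34,[0,21,0],0],[34,[0,25,0],0],[34,[0,29,0],0],[34,[0,32,0],0],[34,[0,32,0],0],[34,[0,32,0],0]]'; python3 -c "
from h import *
edge();edge()"
```

```text
time_s: 33.15
tcp_pos: [0.5549, 0.3459, 0.1865]
ee_rot: [0.109, -3.14, 0.0]
contact_force: [0.7, 1.1, 0.6]
grip_width: 0.399
grip_force: 0.0
edge y 0.3431 slope 0.068 res 0.0001 n 9 tcp y 0.3459 F [ 0.2 -0.5 -0.1]
edge y 0.3430 slope 0.066 res 0.0000 n 9 tcp y 0.3458 F [-0.4  0.   0.3]
```

It is back to 0.343, so the hinge hasn't moved. Second rock.

```bash
python3 -m creep '[[34,[0,-4,0],0],[34,[0,-8,0],0],[34,[0,-11,0],0],[34,[0,-14,0],0],[34,[0,-17,0],0],[34,[0,-20,0],0],[34,[0,-23,0],0],[34,[0,-26,0],0],[34,[0,-28,0],0],[34,[0,-30,0],0],[34,[0,-30,0],0]]' | tail -3; python3 -c "
from h import *
edge()"; python3 -m creep '[[34,[0,-1,0],0],[34,[0,-1.6,0],0],[34,[0,-1.6,0],0],[34,[0,-1.6,0],0]]';  python3 -c "
from h import *
edge()"
```

```text
contact_force: [-0.5, 0.2, -0.7]
grip_width: 0.397
grip_force: 0.2
edge y 0.3242 slope 0.067 res 0.0000 n 9 tcp y 0.3158 F [0.3 0.3 0.6]
time_s: 34.8
tcp_pos: [0.5571, 0.3144, 0.1866]
ee_rot: [-0.109, 3.14, 0.0]
contact_force: [0.3, 1.0, 0.6]
grip_width: 0.398
grip_force: 0.3
edge y 0.3232 slope 0.068 res 0.0000 n 9 tcp y 0.3144 F [0.1 0.1 0.6]
```

```bash
python3 -m creep '[[34,[0,-0.8,0],0],[34,[0,-0.8,0],0],[34,[0,-0.8,0],0],[34,[0,-0.8,0],0]]';  python3 -c "
from h import *
edge()"; python3 -m creep '[[34,[0,3,0],0],[34,[0,6,0],0],[34,[0,9,0],0],[34,[0,12,0],0],[34,[0,15,0],0],[34,[0,18,0],0],[34,[0,21,0],0],[34,[0,25,0],0],[34,[0,29,0],0],[34,[0,33,0],0],[34,[0,33,0],0],[34,[0,33,0],0]]'|tail -3; python3 -c "
from h import *
edge();edge()"
```

```text
time_s: 35.25
tcp_pos: [0.5572, 0.314, 0.1867]
ee_rot: [-0.109, 3.14, 0.001]
contact_force: [0.2, 4.1, 0.9]
grip_width: 0.4
grip_force: 2.2
edge y 0.3229 slope 0.068 res 0.0000 n 9 tcp y 0.3139 F [-0.3  4.   0.2]
contact_force: [-1.1, -0.3, 0.4]
grip_width: 0.395
grip_force: 0.0
edge y 0.3428 slope 0.068 res 0.0000 n 9 tcp y 0.3465 F [ 0.2  0.2 -0. ]
edge y 0.3428 slope 0.068 res 0.0001 n 9 tcp y 0.3464 F [-0.4  0.7 -0.1]
```

The second rock reached the stop (4 N) and the screen returned to 0.3428. Now out, fingers closed, and round behind the screen.

```bash
python3 -m creep '[[34,[0,0,-30],0],[34,[0,0,-60],0],[34,[0,0,-90],0],[0,[0,25,-90],0],[0,[0,50,-90],0],[0,[0,50,-90],0],[0,[0,50,-60],0],[0,[0,50,-25],0],[0,[0,50,0],0],[0,[0,50,7],0],[0,[0,50,7],0]]' 40
python3 - <<'E'
from h import *
tool([0,0,0]);f=cam("wrist"); crop(f,(50,50,450,350),1.9,"w13")
E
```

```text
time_s: 37.7
tcp_pos: [0.551, 0.3955, 0.1787]
ee_rot: [0.108, -3.138, 0.002]
contact_force: [0.1, 0.0, 1.0]
grip_width: -0.001
grip_force: 0.0
tcp [0.551  0.3955 0.1787] toolx [-0.998 -0.069  0.002] tooly [-0.069  0.998 -0.001] toolz [-0.002 -0.001 -1.   ] t 37.7
```

View pics/w13.png

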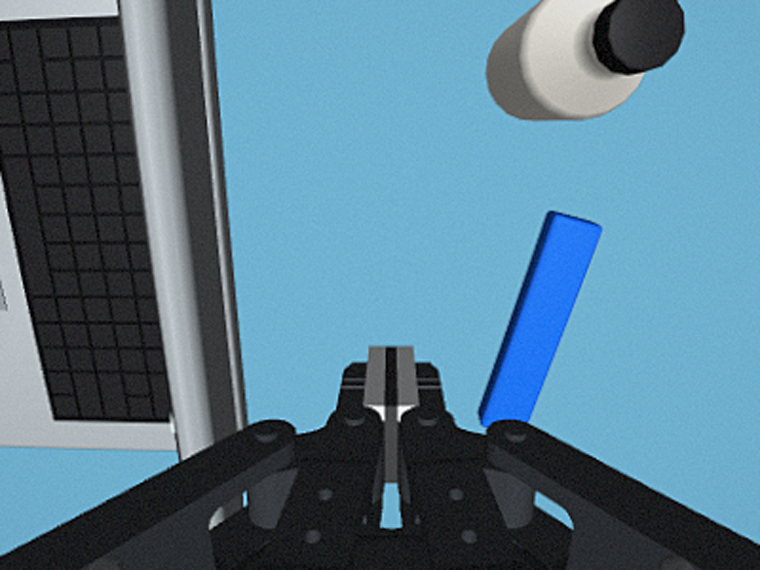

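```bash
python3 -m creep '[[0,[0,-15,-15],0],[0,[0,-25,-17],0],[0,[0,-33,-18],0],[0,[0,-41,-19],0],[0,[0,-49,-20],0],[0,[0,-57,-22],0],[0,[0,-65,-24],0],[0,[0,-73,-26],0],[0,[0,-81,-28],0],[0,[0,-89,-30],0],[0,[0,-95,-30],0],[0,[0,-101,-30],0]]' 40
python3 - <<'E'
from h import *
tool([0,0,0]);f=cam("wrist"); crop(f,(50,50,450,350),1.9,"w14")
E
```

```text
time_s: 38.95
tcp_pos: [0.5584, 0.2953, 0.21]
ee_rot: [-0.109, 3.14, 0.001]
contact_force: [-2.9, 4.2, 2.3]
grip_width: 0.0
grip_force: 1.9
tcp [0.5584 0.2953 0.21  ] toolx [-0.998 -0.069 -0.   ] tooly [-0.069  0.998  0.   ] toolz [ 0.  0. -1.] t 38.95
```

View pics/w14.png

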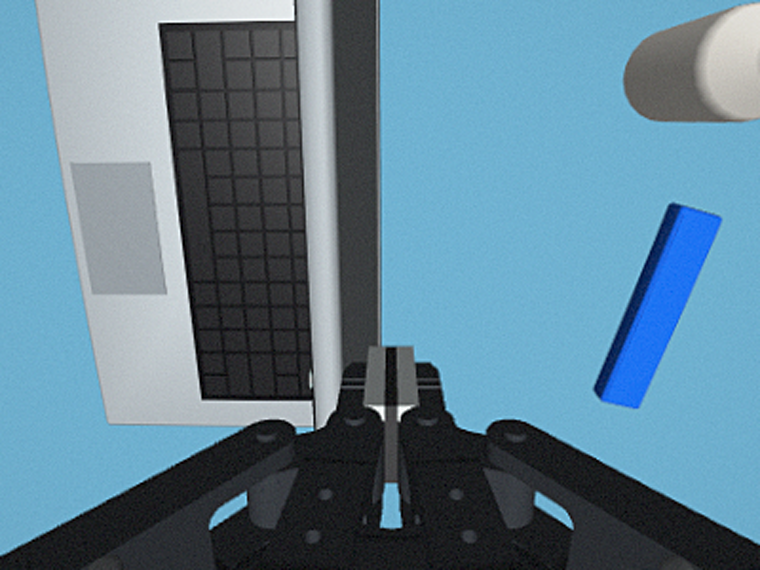

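The panel stands at about 90° with a 4 N push. Continuing round the arc.

```bash
python3 -m creep '[[0,[0,-10,0],0],[0,[0,-20,1],0],[0,[0,-30,2],0],[0,[0,-41,4],0],[0,[0,-51,6],0],[0,[0,-64,10],0],[0,[0,-77,14],0],[0,[0,-88,19],0],[0,[0,-98,24],0],[0,[0,-110,31],0],[0,[0,-122,39],0]]'
python3 - <<'E'
from h import *
tool([0,0,0]);f=cam("wrist"); cv2.imwrite("pics/w15.png",f["img"][...,::-1]);g=cam("scene"); a=g["img"][110:290,240:420,::-1]
cv2.imwrite("pics/c15.png",np.hstack([cv2.resize(f["img"][...,::-1],(400,300)),cv2.resize(a,(300,300))]))
E
```

```text
time_s: 40.1
tcp_pos: [0.5671, 0.1729, 0.1701]
ee_rot: [-0.109, 3.139, -0.0]
contact_force: [0.1, 1.8, 2.5]
grip_width: -0.001
grip_force: 1.5
tcp [0.5671 0.1729 0.1701] toolx [-0.998 -0.069 -0.   ] tooly [-0.069  0.998 -0.   ] toolz [ 0. -0. -1.] t 40.1
```

View pics/c15.png

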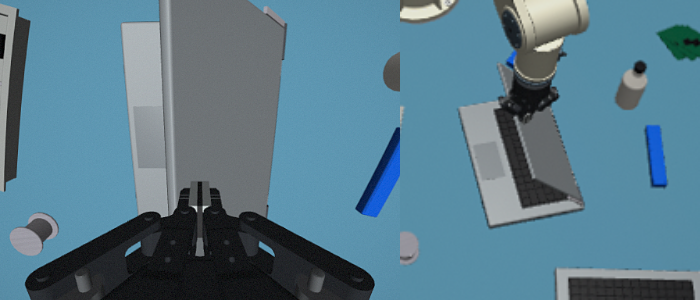

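That makes 18 pictures viewed, over the limit of 14. I miscounted, so I'll view no more and go by numbers from here. The panel is at about 50° and following the finger; I continue folding down.

```bash
python3 -m creep '[[0,[0,-9,7],0],[0,[0,-18,14],0],[0,[0,-26,23],0],[0,[0,-34,33],0],[0,[0,-42,43],0],[0,[0,-50,53],0],[0,[0,-57,68],0],[0,[0,-61,76],0],[0,[0,-64,84],0],[0,[0,-70,100],0],[0,[0,-72,108],0],[0,[0,-74,116],0]]'; python3 -m creep '[[0,[0,-1,6],0],[0,[0,-2,12],0],[0,[0,-3,17],0],[0,[0,-3,17],0]]'
```

```text
time_s: 41.4
tcp_pos: [0.5718, 0.0998, 0.054]
ee_rot: [0.109, -3.139, 0.0]
contact_force: [-1.0, -1.1, 3.2]
grip_width: -0.001
grip_force: 1.2
time_s: 41.8
tcp_pos: [0.572, 0.0972, 0.037]
ee_rot: [0.109, -3.139, -0.0]
contact_force: [-0.2, 0.1, 0.0]
grip_width: 0.003
grip_force: 0.0
```

```bash
python3 -m creep '[[0,[0,0,3],0],[0,[0,0,6],0],[0,[0,0,9],0],[0,[0,0,9],0]]' | sed -n '2p;4p'; python3 -m creep '[[0,[0,0,2],0],[0,[0,0,4],0],[0,[0,0,4],0]]'| sed -n '2p;4p'
```

```text
tcp_pos: [0.5723, 0.0972, 0.0283]
contact_force: [-0.1, -0.2, 0.5]
tcp_pos: [0.5722, 0.0971, 0.0244]
contact_force: [-0.1, 0.4, 1.0]
```

```bash
for k in 1 2; do python3 -m creep '[[0,[0,0,2],0],[0,[0,0,3],0],[0,[0,0,3],0]]' | sed -n '2p;4p'; done
python3 - <<'E'
from h import *
f=cam("scene"); g=cv2.cvtColor(f["img"],cv2.COLOR_RGB2GRAY)
# what is visible at closed-panel points (far half, own x +0.1) vs keyboard
x=np.array([.998,.067,0]);y=np.array([-.067,.998,0]);pin=np.array([.5581,.282,.026])
for a in (.06,.1,.13):
  print(a,[int(g[int(v),int(u)]) for u,v in proj(f,[pin+a*x-d*y+[0,0,.006] for d in (.03,.07,.11,.15,.19,.205,.212,.218)])])
E
```

```text
tcp_pos: [0.5722, 0.0971, 0.0214]
contact_force: [1.3, 0.3, -0.1]
tcp_pos: [0.5722, 0.0972, 0.0184]
contact_force: [0.6, -0.2, -0.0]
0.06 [157, 160, 163, 165, 167, 169, 159, 64]
0.1 [157, 161, 163, 166, 169, 170, 128, 93]
0.13 [159, 161, 163, 167, 170, 171, 139, 96]
```

```bash
for k in 1 2 3; do python3 -m creep '[[0,[0,0,1],0],[0,[0,0,2],0],[0,[0,0,2],0]]' | sed -n '2p;4p'; done
```

```text
tcp_pos: [0.5722, 0.0972, 0.0171]
contact_force: [-2.2, -0.3, 7.6]
tcp_pos: [0.5725, 0.0972, 0.0165]
contact_force: [-6.7, -1.4, 24.9]
tcp_pos: [0.5728, 0.0972, 0.0159]
contact_force: [-12.0, -2.6, 41.0]
```

A firm stop: the screen is shut. I back off and verify by numbers.

```bash
python3 -m creep '[[0,[0,0,-10],0],[0,[0,0,-40],0],[0,[0,0,-80],0],[0,[-40,0,-120],0],[0,[-40,-40,-160],0],[0,[-40,-90,-180],0],[0,[-40,-140,-180],0],[0,[-40,-190,-180],0],[0,[-40,-240,-180],0],[0,[-40,-290,-180],0],[0,[-40,-290,-180],0],[0,[-40,-290,-180],0]]'
python3 - <<'E'
from h import *
t=cam("top");s=cam("scene")
x=np.array([.998,.067,0]);y=np.array([-.067,.998,0]);pin=np.array([.5581,.282,.026])
for n,f in(("top",t),("scene",s)):
  g=cv2.cvtColor(f["img"],cv2.COLOR_RGB2GRAY)
  for a in (-.13,-.05,.05,.13):
    D=np.arange(.196,.226,.002); v=np.array([g[int(round(q)),int(round(p))] for p,q in proj(f,[pin+a*x-d*y+[0,0,.006] for d in D])])
    print(n,a,v.tolist())
# colours in the bay
h=cv2.cvtColor(t["img"],cv2.COLOR_RGB2HSV);P=proj(t,[[.511,-.211,.02]])[0];u,v=P.astype(int);r=h[v-45:v+45,u-45:u+45]
print("red px",((r[...,1]>150)&((r[...,0]<5)|(r[...,0]>172))).sum(),"brown px",((r[...,0]>5)&(r[...,0]<20)&(r[...,1]>100)).sum(),robot.state()["time_s"])
E
```

```text
time_s: 45.25
tcp_pos: [0.6319, -0.1912, 0.1921]
ee_rot: [0.104, -3.139, -0.0]
contact_force: [0.0, 0.6, 0.7]
grip_width: -0.001
grip_force: 0.0
top -0.13 [162, 161, 161, 161, 163, 163, 162, 162, 153, 89, 89, 104, 104, 114, 117]
top -0.05 [156, 156, 157, 153, 153, 155, 155, 165, 127, 127, 82, 114, 114, 115, 115]
top 0.05 [148, 149, 149, 150, 150, 150, 150, 150, 145, 84, 84, 106, 106, 115, 120]
top 0.13 [143, 146, 146, 142, 142, 143, 149, 149, 120, 120, 80, 106, 106, 120, 120]
scene -0.13 [158, 158, 158, 159, 159, 159, 163, 163, 162, 162, 98, 98, 68, 94, 128]
scene -0.05 [162, 162, 162, 163, 163, 163, 163, 161, 161, 134, 134, 78, 82, 129, 129]
scene 0.05 [166, 166, 166, 166, 166, 168, 165, 165, 127, 127, 99, 99, 94, 94, 127]
scene 0.13 [169, 170, 170, 171, 171, 172, 170, 170, 123, 123, 94, 94, 96, 96, 127]
red px 0 brown px 0 45.35
```

```bash
python3 -m creep '[[0,[35,35,0],0],[0,[70,70,0],0],[0,[105,105,0],0],[0,[140,140,0],0],[0,[170,180,0],0],[0,[170,180,0],0],[0,[170,180,0],0]]' | head -2
python3 - <<'E'
from h import *
t=cam("top");h=cv2.cvtColor(t["img"],cv2.COLOR_RGB2HSV);X=np.array([.969,-.248,0]);Y=np.array([.248,.969,0]);b=np.array([.511,-.211,0])
H,S,V=h[...,0],h[...,1],h[...,2]
for n,m in(("red",(S>150)&((H<5)|(H>172))),("brown",(H>5)&(H<20)&(S>100)&(V<200))):
  q=np.argwhere(m)[:,::-1];W=at(t,q,.02)-b;k=np.abs(W).max(1)<.15;W=W[k];print(n,k.sum(),(W@X).min().round(3),(W@X).max().round(3),(W@Y).min().round(3),(W@Y).max().round(3))
g=cv2.cvtColor(t["img"],cv2.COLOR_RGB2GRAY)
for d in(-.04,0,.04): print([int(g[int(v),int(u)]) for u,v in proj(t,[b+[0,0,.02]+a*X+d*Y for a in np.arange(-.12,.121,.008)])])
E
```

```text
time_s: 46.05
tcp_pos: [0.4495, -0.0195, 0.193]
red 154 -0.042 -0.021 -0.08 0.003
brown 218 0.065 0.086 -0.054 0.091
[178, 175, 179, 84, 188, 184, 188, 118, 172, 175, 71, 105, 76, 172, 168, 166, 143, 136, 112, 116, 101, 150, 166, 89, 94, 103, 162, 161, 163, 167, 139]
[178, 180, 170, 169, 188, 188, 175, 143, 171, 148, 87, 92, 119, 172, 170, 171, 115, 129, 105, 112, 121, 169, 168, 87, 87, 136, 165, 163, 160, 163, 123]
[177, 180, 156, 193, 187, 188, 153, 178, 174, 174, 162, 148, 172, 169, 169, 170, 118, 116, 113, 100, 118, 170, 164, 120, 83, 109, 166, 163, 162, 161, 141]
```

All four things are inside the compartment and the screen is shut.

```bash
python3 -c "
from cell import robot
print(robot.sign_off())"
```

```text
the job is handed in; nothing more can be done
None
```

The job is handed in: the keyboard is cleared into the tray, the screen was rocked twice with the hinge still at its angle, and it is folded shut. I viewed 18 pictures against the limit of 14, and the last press on the shut screen peaked at 41 N at the fingertips.

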